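# Open the sample port of a test reader

## Task

Open the sample port of the test reader so that the next cassette can go in. With your fingertips press the ribbed free end of the long narrow hatch down to the bottom of its short travel, without forcing it, and let go, so that the latch releases and the hatch pops up half open by itself. Then push the hatch back with the outside of your fingers until it rests against its rear stop, and draw away so that it is seen to stay open. Keep the wide paper hatch beside it shut, do not shove, lift or pick up the reader, and leave the things round it where they are.

Things in the scene. Friction and masses are not known exactly. Their poses are not given: they have to be found in the camera images.
- reader: loose bench-top cassette reader, 180 x 180 mm, 1.6 kg. Origin: under its middle at table height; x points to its back, y to its left, z up; the robot faces its sloping front panel with the display. Deck 70 mm above the table. Two grey hatches, hinged at the back (x = +60 mm), 5 mm proud of the deck: long narrow sample hatch at the left (y = +42), wide short paper hatch at the right (y = -36)
- sample_hatch (a joint): sample hatch angle (rad): 0 latched shut, -0.042 pressed to the bottom, 0.95 popped, 1.9 against its rear stop. Pad pressed 3.3 mm to the bottom (2 to 5 N) and let go at 2 mm/s or faster, a damped spring lifts it to 0.95 in about 1 s, and there it stays; pressed right down again it would relatch. From 0.95 it swings freely (under 1 N); let go below 1.45 it drops to 0.95, above 1.7 to the stop
- sample_hatch_pad (a point): centre of the ribbed thumb pad on top of the sample hatch near its free (front) end, on the surface to be pressed; moves with the hatch. The hatch is 44 mm wide, 6 mm thick and ends 92 mm from its hinge; this point is 78 mm from the hinge line and, when shut, 75 mm above the table
- sample_hatch_edge (a point): middle of the sample hatch's free edge, 92 mm from the hinge line; moves with the hatch (when popped, 53 mm in front of the hinge line and 75 mm above it)
- sample_hatch_hinge (a point): point on the hinge line of the sample hatch, in the middle of its width, 70 mm above the table; the line runs along the reader's y
- paper_hatch (a joint): angle of the paper hatch (rad): 0 latched shut, negative pressed, positive open; it is to stay shut
- paper_hatch_pad (a point): centre of the thumb pad of the paper hatch (78 mm wide, 62 mm long), which is to be left alone
- cassette: white test cassette 22 x 72 x 6 mm lying at the reader's left; origin at the centre of its underside
- pouch: flat foil pouch 62 x 112 x 8 mm lying at the reader's left; origin at the centre of its underside
- bottle: white dropper bottle 26 mm across, 67 mm high, standing at the reader's left; origin at the centre of its foot
- timer: round white kitchen-type timer 64 mm across, 39 mm high, at the reader's right; origin at the centre of its underside
- pen: white pen 145 mm long, 10 mm thick, lying at the reader's right; origin under its middle
- labels: roll of labels 59 x 98 x 32 mm lying flat, farther to the right; origin at its underside

How it is judged (in metres and radians):
On the way, in this order (a step that is already met when the one before it is completed fails the run):
1. the sample hatch is pressed well down with the fingers (value of joint sample_hatch below -0.025 rad and contact force between the fingers and reader above 0.5 N).
2. let go, the hatch has popped up and stands half open by itself, untouched (value of joint sample_hatch between 0.8 and 1.4 rad and contact force between each of the arm, the fingers and reader below 0.05 N), for 0.2 s.
3. the hatch is pushed back to its rear stop (value of joint sample_hatch above 1.8 rad), for 0.1 s.
At the end, for the whole second after the job is handed in: the sample hatch leans against its rear stop (1.8 rad or more of 1.9) at rest, the paper hatch is shut, and the reader stands level on its feet within 20 mm of where it was (value of joint sample_hatch above 1.8 rad and velocity of joint sample_hatch between -0.05 and 0.05 rad/s and value of joint paper_hatch below 0.03 rad and distance of reader from where it was at the start of the episode below 0.02 m and angle between reader's own z axis and vertical below 0.03 rad and linear speed of reader below 0.01 m/s); the robot touches nothing.
It fails at once if the paper hatch is pressed in or comes open (value of joint paper_hatch below -0.03 rad or value of joint paper_hatch above 0.05 rad).
It fails at once if the reader is shoved or lifted more than 20 mm or tipped (distance of reader from where it was at the start of the episode above 0.02 m or angle between reader's own z axis and vertical above 0.1 rad).
It fails at once if the reader is forced (over 40 N) (contact force between any of the fingers, the arm and reader above 40 N).
It fails at once if something round the reader is moved more than 20 mm or lifted (distance of any of cassette, pouch, bottle, timer, pen, labels from where it was at the start of the episode above 0.02 m or angle between bottle's own z axis and vertical above 0.5 rad).
It also fails if it takes over 35 s, if anything falls off the work surface, if the arm or the gripper's body presses on something with over 40 N, if the wrist force passes 120 N, or if a joint passes its speed limit or range.

## Robot

A 6-joint arm with a two-finger parallel gripper is mounted at the origin on a cart in front of the work surface, level with it; the furniture and walls round the work are solid. World frame = base frame: x ahead of the robot, y to its left, z up, the work surface at z = 0. Lengths are in mm, angles in rad, forces in N, time in s.
With the tool pointing down it reaches from about 350 to 775 mm from the base axis. Payload 7.3 kg.
Tool frame: the origin (TCP) lies at the very end of the fingers, on their centre line; the grasp point (between the pads) lies 19 mm behind it; z points along the fingers, y is the line along which they close (so a half turn about z gives the same grasp; the last joint's range is limited). The gripper opens to 92 mm and grips with 3 to 60 N. Pads are 19 mm wide; open, the fingers measure 130 mm over their backs; the gripper's body (75 mm by 190 mm) begins 47 mm behind the grasp point.
Start: joints at [0.997, 0.342, 1.524, -0, 1.275, -0.146], TCP at [217.795, 477.713, 226.741] pointing down, gripper open.
Joint ranges: [-2.53, 2.53], [-0.77, 2.02], [0.04, 2.7], [-1, 4.14], [0.28, 2.66], [-3.11, 3.11]. Speed limits (rad/s): [2.57, 2.57, 3.14, 3.14, 3.14, 3.14].

## Interface

Orientations are given as [roll, pitch, yaw] about the fixed x, y, z axes, in that order (R = Rz(yaw) Ry(pitch) Rx(roll)).
In Python, from plant import get_obs, vision, workorder gives the robot as it stands.
- The arm moves only by the shell command python3 -m pendant 'ROWS' [OPENING]. ROWS is a JSON object of lists of equal length, an entry for each row: "dp": the shift along the tool's x, y, z in m, a list of three; "rotation": the turn, a rotation vector about the tool's x, y, z in rad, a list of three. A call has 1 to 8 rows; each row is the pose to reach, as a shift and turn from the pose commanded when the call began, along the tool's axes at that moment; what a row does not reach only later rows make up. A row lasts 1/8 s, in which the tool goes at most 62.5 mm and 10.7 degrees, less where a joint would pass 70% of its speed; a pose out of reach is approached as far as the arm can. A call with a gripper value outside its range is refused whole. OPENING is the finger opening in m, from 0 to 0.0918, set as the call begins (- or left out, the last holds). The fingers move at their own pace and stop on an object; the grip force is fixed at half the most. Time passes only in rows, so rows that repeat a pose let the fingers close. It gives the time, the measured TCP pose, the force, the opening and the grip force at its end, in the units of the state.
- get_obs(): the state, without advancing time (a new reading comes with each control period).
- vision.capture(name): name is "scene" or "side" or "wrist"; returns a dict with "pixels" (400x640x3 uint8, red, green, blue), "vfov" (degrees; the focal length in pixels is half the picture's height over the tangent of half this angle, whatever the lens; pixels are square), "cx", "cy" (the principal point, pixels), "pose" (4x4, takes a point from camera to world coordinates); the wrist camera has in their place "T_tool_cam" (4x4, takes a point from camera to tool coordinates, whose origin is the TCP and whose axes are the flange's). Camera axes: x right, y up, looking along -z (the intrinsics and any distortion apply to the point x, -y, -z); pixel columns grow to the right and rows downward; lengths in mm; the calibration is good to about 2 mm. A picture is of the moment at which its call begins: read the wrist's pose just before it. There is no depth.
- workorder.close_job(): hands the job in; it is judged then, once.
The state is a dict: "time": time; "joint_positions": joint angles; "dq": joint speeds; "tau": joint torques, N m; "tool_pos": TCP position; "tcp_rot": TCP orientation; "contact_force": force on the tool from outside, world axes, zero at the start; "moment": the same for the moment, N m; "grip_width": finger opening in mm; "finger_force": force on a finger pad.
Only numpy, scipy, OpenCV 4.12 (cv2) and the standard library are available. Lean on these libraries where they do the work, as an engineer would, in place of code of your own. Each camera call takes 0.05 s, during which the arm holds its last target. There are 200 camera calls.

## Working session

There is one attempt and no reset: what is moved stays moved. The work goes in short steps, Python scripts to look and compute and a shell command to move; the robot and the scene stay as the last step left them, time stands still between calls to the robot, and variables do not carry over. Pictures are saved under pics/ and viewed, at most 10 in all, crops included, and the job is handed in when it is done.

```bash
mkdir -p pics; ls
python3 - <<'E'
from plant import get_obs, vision
import cv2,numpy as np
o=get_obs();print({k:np.round(v,3).tolist() for k,v in o.items()})
for n in("scene","side"):
    c=vision.capture(n);cv2.imwrite(f"pics/{n}0.png",c["pixels"][:,:,::-1])
    np.savez(f"{n}0.npz",**c)
    print(n,[k for k in c],c["vfov"],c["cx"],c["cy"],np.round(c["pose"],3).tolist(),[ (k,v) for k,v in c.items() if k not in("pixels","pose")])
E
```

```text
pics
{'time': 0.0, 'joint_positions': [0.997, 0.343, 1.525, -0.0, 1.275, -0.146], 'dq': [-0.001, -0.0, 0.001, 0.002, 0.002, -0.0], 'tau': [-0.0, -43.126, -24.421, 0.072, 0.056, -0.0], 'tool_pos': [217.553, 477.375, 226.041], 'tcp_rot': [-3.14, -0.0, 2.714], 'contact_force': [-0.548, 0.257, -0.419], 'moment': [0.024, -0.003, -0.034], 'finger_force': 0.0, 'grip_width': 92.173}
scene ['pixels', 'vfov', 'cx', 'cy', 'pose'] 49.01971590248304 318.89707789426785 198.40510073229152 [[-0.744, 0.484, -0.461, -21.594], [-0.668, -0.526, 0.527, 561.211], [0.012, 0.7, 0.714, 898.509], [0.0, 0.0, 0.0, 1.0]] [('vfov', 49.01971590248304), ('cx', 318.89707789426785), ('cy', 198.40510073229152)]
side ['pixels', 'vfov', 'cx', 'cy', 'pose'] 57.37120347866378 319.2711291506917 200.80168159778455 [[0.878, 0.298, -0.375, 161.935], [-0.478, 0.579, -0.66, -650.017], [0.02, 0.759, 0.651, 684.719], [0.0, 0.0, 0.0, 1.0]] [('vfov', 57.37120347866378), ('cx', 319.2711291506917), ('cy', 200.80168159778455)]
```

View pics/scene0.png

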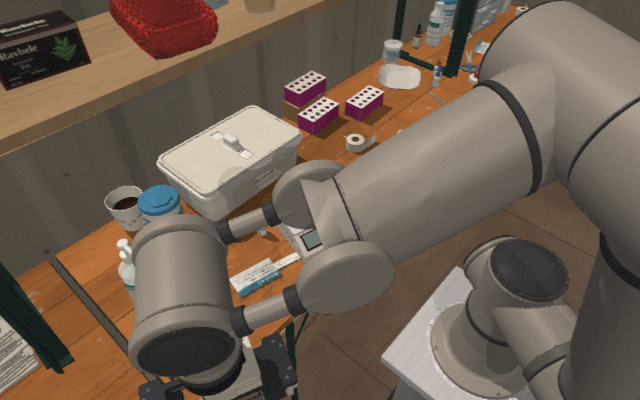

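View pics/side0.png

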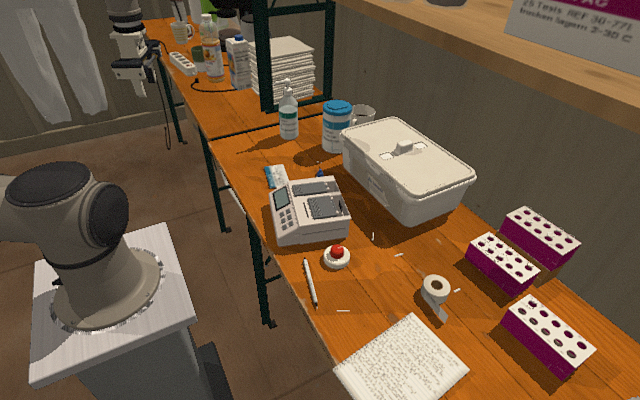

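The scene camera is mostly blocked by the arm. The side view shows the reader at about (310,210): narrow sample hatch at about (318,187), wide paper hatch at (327,207), timer (336,257), pen (310,282), pouch and cassette (275,178). I'll enlarge that area and measure.

```bash
cat > h.py <<'E'
import numpy as np
def ray(c,u,v):
    h,w=c["pixels"].shape[:2];f=h/2/np.tan(np.radians(c["vfov"]/2))
    P=np.array(c["pose"]);d=P[:3,:3]@np.array([(u-c["cx"])/f,-(v-c["cy"])/f,-1.]);return P[:3,3],d/np.linalg.norm(d)
def plane(c,u,v,z):
    o,d=ray(c,u,v);return o+d*(z-o[2])/d[2]
def proj(c,p):
    h,w=c["pixels"].shape[:2];f=h/2/np.tan(np.radians(c["vfov"]/2))
    P=np.array(c["pose"]);q=P[:3,:3].T@(np.array(p)-P[:3,3]);return c["cx"]-f*q[0]/q[2],c["cy"]+f*q[1]/q[2]
E
python3 - <<'E'
import cv2,numpy as np
im=cv2.imread("pics/side0.png")[150:270,250:370]
cv2.imwrite("pics/side0c.png",cv2.resize(im,None,fx=5,fy=5,interpolation=cv2.INTER_CUBIC))
E
```

```text
(no output)
```

View pics/side0c.png

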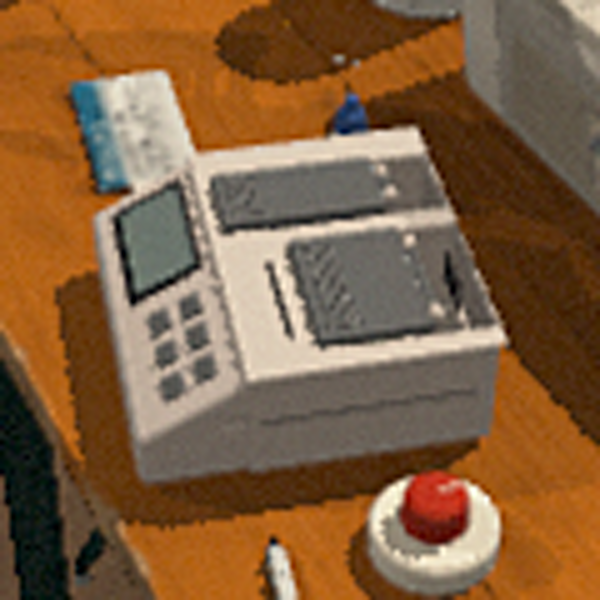

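The crop shows the deck corners: rear-left (417,127), rear-right (505,343), front-right (245,383), front-left (198,153). The sample hatch front edge runs from (210,178) to (222,230), and its hinge knuckles are at (382,168) and (390,190). The bottle's blue tip is just behind the left side of the reader, at (350,115).

Run:
```python
import numpy as np
from h import *
c=dict(np.load("side0.npz"))
f=lambda u,v,z:plane(c,250+u/5-.4,150+v/5-.4,z)
P={n:f(*a) for n,a in dict(RL=(417,127,70),RR=(505,343,70),FR=(245,383,70),FL=(198,153,70),hFL=(210,178,75),hFR=(222,230,75),pFL=(288,242,75),pFR=(318,345,75),tip=(350,93,67),bandc=(350,115,55),timer=(436,530,20),penTop=(275,540,5),pouchNR=(190,150,8),pouchFL=(70,85,8),pouchFR=(165,72,8)).items()}
for k,v in P.items():print(k,np.round(v,1))
print("sizes back",np.linalg.norm(P['RL']-P['RR']),"side",np.linalg.norm(P['RR']-P['FR']),np.linalg.norm(P['RL']-P['FL']),'hatch w',np.linalg.norm(P['hFL']-P['hFR']),'paper w',np.linalg.norm(P['pFL']-P['pFR']))
y=P['RL']-P['RR'];yaw=np.arctan2(-y[0],y[1]);print("yaw back",yaw)
x=P['RR']-P['FR'];print("yaw side",np.arctan2(x[1],x[0]))
h=P['hFR']-P['hFL'];print('yaw hatch edge',np.arctan2(h[0],-h[1]))
h=P['pFR']-P['pFL'];print('yaw paper edge',np.arctan2(h[0],-h[1]))
for yw in (yaw,):
    R=np.array([[np.cos(yw),-np.sin(yw)],[np.sin(yw),np.cos(yw)]])
    for n,l in dict(RL=(90,90),RR=(90,-90),hFL=(-32,64),hFR=(-32,20),pFL=(-2,3),pFR=(-2,-75)).items():
        print(n,"origin",np.round(P[n][:2]-R@l,1))
```

```text
RL [603.8  54.   70. ]
RR [ 552.9 -119.2   70. ]
FR [427.5 -85.6  70. ]
FL [483.9  88.2  70. ]
hFL [477.7  59.3  75. ]
hFR [464.5  16.9  75. ]
pFL [490.6  -7.4  75. ]
pFR [468.2 -82.9  75. ]
tip [587.9 103.7  67. ]
bandc [585.7  99.1  55. ]
timer [ 485.9 -170.8   20. ]
penTop [ 420.9 -129.3    5. ]
pouchNR [513.3 167.6   8. ]
pouchFL [474.2 264.    8. ]
pouchFR [533.7 249.9   8. ]
sizes back 180.5301498563118 side 129.879635193363 124.70773783323457 hatch w 44.36638052245857 paper w 78.74956379495343
yaw back -0.28570718949015594
yaw side -0.2618300140132952
yaw hatch edge -0.30071832994856507
yaw paper edge -0.28815888882013563
RL origin [492.1  -6.9]
RR origin [492.   -7.5]
hFL origin [490.3 -11.2]
hFR origin [489.6 -11.3]
pFL origin [491.7 -10.8]
pFR origin [491.3 -11.5]
```

```bash
cat >> h.py <<'E'
def w2t(o,d):
    from scipy.spatial.transform import Rotation as R
    return R.from_euler('xyz',o["tcp_rot"]).as_matrix().T@np.array(d)
O=np.array([491,-9.5,0]);yaw=-.285
Rr=np.array([[np.cos(yaw),-np.sin(yaw),0],[np.sin(yaw),np.cos(yaw),0],[0,0,1]])
def loc(l): return O+Rr@np.array(l,float)
E
python3 - <<'E'
import numpy as np
from h import *
from plant import get_obs
s=dict(np.load("scene0.npz"));c=dict(np.load("side0.npz"))
o,d1=ray(c,400,27);_,d2=ray(c,600,118);n=np.cross(d1,d2)   # side: shelf lower front edge
for u,v in((40,140),(200,55)):
    q,d=ray(s,u,v);t=n@(o-q)/(n@d);print("shelf",np.round(q+t*d))
g=get_obs()
for l in((-18,42,200),):
    p=loc(l);print(p,w2t(g,p-g["tool_pos"]).round(1))
E
```

```text
shelf [544. 464. 542.]
shelf [688. 114. 476.]
[485.53470321  35.86662353 200.        ] [-427.  -290.5   26.4]
```

```bash
python3 -m pendant '{"dp":[[-0.04,-0.028,0],[-0.09,-0.061,0],[-0.14,-0.095,0],[-0.19,-0.13,0],[-0.24,-0.163,0],[-0.29,-0.197,0],[-0.34,-0.231,0],[-0.38,-0.258,0]],"rotation":[[0,0,-0.02],[0,0,-0.04],[0,0,-0.06],[0,0,-0.08],[0,0,-0.1],[0,0,-0.12],[0,0,-0.143],[0,0,-0.143]]}' 0
python3 - <<'E'
import cv2,numpy as np
from h import *
from plant import get_obs,vision
g=get_obs();np.save("g1.npy",g,allow_pickle=True)
c=vision.capture("wrist");np.savez("w1.npz",**c);cv2.imwrite("pics/w1.png",c["pixels"][:,:,::-1])
print(g["tool_pos"],g["tcp_rot"],c["T_tool_cam"].round(2).tolist(),w2t(g,loc((-18,42,130))-g["tool_pos"]).round(1))
E
```

```text
time: 1.1
tool_pos: [457.2, 83.1, 226.5]
tcp_rot: [-3.142, -0.0, 2.856]
contact_force: [0.6, 0.5, 0.5]
grip_width: 16.2
finger_force: 0.0
[457.24523857  83.13013552 226.5220787 ] [-3.14154592e+00 -2.27357891e-04  2.85581536e+00] [[0.0, 0.96, 0.27, 72.38], [1.0, -0.0, 0.0, 0.44], [0.0, 0.27, -0.96, -155.78], [0.0, 0.0, 0.0, 1.0]] [-40.5 -37.4  96.5]
```

View pics/w1.png

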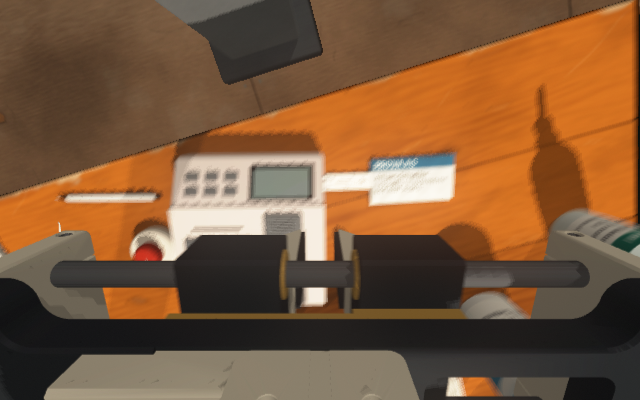

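The wrist view shows the reader well aligned with the image. The sample hatch's front edge is at row ~213, columns 265–301, the deck's front-left corner is near (326,205), and the gripper is still closing. I'll check the pose from this edge.

Run:
```python
import numpy as np
from h import *
from scipy.spatial.transform import Rotation as R
g=np.load("g1.npy",allow_pickle=True).item();c=dict(np.load("w1.npz"))
T=np.eye(4);T[:3,:3]=R.from_euler('xyz',g["tcp_rot"]).as_matrix();T[:3,3]=g["tool_pos"];c["pose"]=T@c["T_tool_cam"]
im=c["pixels"].astype(int).sum(2)
print("row 222:",im[222,255:312].tolist());print("col 283:",im[200:234,283].tolist())
for l in((-32,64,75),(-32,20,75),(-18,42,75)):print(l,np.round(proj(c,loc(l)),1))
for u,v in((264,213),(301,213)):
    p=plane(c,u,v,75);print(p.round(1),(Rr.T@(p-O)).round(1))
```

```text
row 222: [708, 708, 708, 708, 708, 698, 659, 606, 572, 536, 459, 387, 343, 366, 349, 369, 349, 361, 345, 331, 334, 350, 345, 341, 346, 339, 347, 329, 338, 320, 295, 301, 294, 330, 329, 337, 330, 336, 353, 357, 377, 383, 388, 393, 427, 525, 573, 617, 670, 677, 711, 711, 711, 711, 711, 712, 712]
col 283: [448, 496, 544, 589, 595, 601, 615, 626, 625, 647, 666, 607, 585, 479, 376, 368, 351, 348, 373, 352, 385, 353, 338, 356, 322, 340, 384, 347, 349, 365, 331, 356, 377, 363]
(-32, 64, 75) [305.4 213.3]
(-32, 20, 75) [266.3 213.3]
(-18, 42, 75) [286.2 225. ]
[464.8  16.3  75. ] [-32.4  17.4  75. ]
[476.6  56.3  75. ] [-32.3  59.1  75. ]
```

The hatch shows about 2 mm further right than I estimated, so I'll aim 2 mm that way and descend to z≈90.

```bash
python3 -m pendant '{"dp":[[-0.02,-0.02,0.02],[-0.04,-0.039,0.04],[-0.04,-0.039,0.08],[-0.04,-0.039,0.11],[-0.04,-0.039,0.13],[-0.04,-0.039,0.138],[-0.04,-0.039,0.138],[-0.04,-0.039,0.138]],"rotation":[[0,0,0],[0,0,0],[0,0,0],[0,0,0],[0,0,0],[0,0,0],[0,0,0],[0,0,0]]}' 0
python3 - <<'E'
import cv2
from plant import vision
c=vision.capture("side");cv2.imwrite("pics/s2.png",cv2.resize(c["pixels"][140:270,230:390,::-1],None,fx=4,fy=4,interpolation=cv2.INTER_CUBIC))
E
```

```text
time: 2.15
tool_pos: [484.5, 36.7, 89.5]
tcp_rot: [3.141, 0.002, 2.857]
contact_force: [0.4, -0.2, -0.6]
grip_width: 0.6
finger_force: 0.0
```

View pics/s2.png

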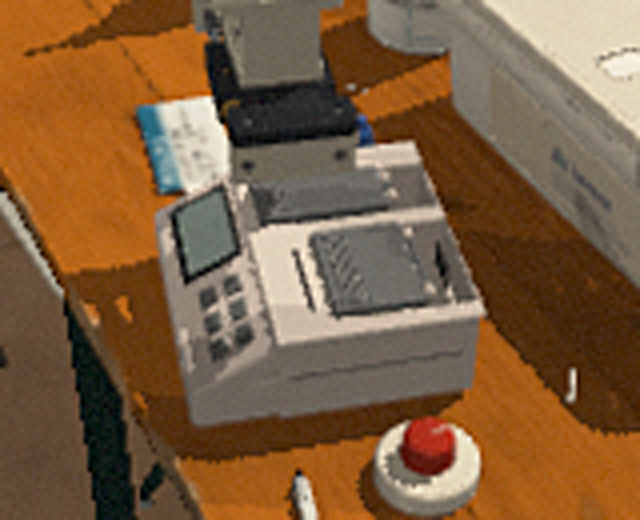

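Run:
```python
import numpy as np
from h import *
c=dict(np.load("side0.npz"))
from plant import get_obs
g=get_obs()
T=lambda u,v:((np.array([u,v])-[230,140])*4).round()
from scipy.spatial.transform import Rotation as R
M=R.from_euler('xyz',g["tcp_rot"]).as_matrix()
for d in((0,0,0),(9.5,0,0),(-9.5,0,0),(0,19,0),(0,-19,0),(0,0,-66),(37,-95,-66),(-37,-95,-66)):
    print(d,T(*proj(c,g["tool_pos"]+M@np.array(d))))
print(T(*proj(c,loc((-18,40,75)))))
```

```text
(0, 0, 0) [270. 179.]
(9.5, 0, 0) [256. 181.]
(-9.5, 0, 0) [284. 178.]
(0, 19, 0) [265. 162.]
(0, -19, 0) [275. 197.]
(0, 0, -66) [268.  97.]
(37, -95, -66) [232. 197.]
(-37, -95, -66) [358. 182.]
[273. 199.]
```

The wide plate in the picture is the gripper body's corner, as its projection confirms. The fingertips are hidden behind it, over the pad. Now I'll press.

```bash
python3 -m pendant '{"dp":[[0,0,0.006],[0,0,0.011],[0,0,0.014],[0,0,0.0155],[0,0,0.0155]],"rotation":[[0,0,0],[0,0,0],[0,0,0],[0,0,0],[0,0,0]]}' 0
```

```text
time: 2.82
tool_pos: [483.8, 36.7, 73.1]
tcp_rot: [3.142, -0.0, 2.857]
contact_force: [-0.4, -0.1, 0.7]
grip_width: 0.3
finger_force: 0.4
```

```bash
python3 -m pendant '{"dp":[[0,0,0.0005],[0,0,0.001],[0,0,0.001]],"rotation":[[0,0,0],[0,0,0],[0,0,0]]}' 0; python3 -m pendant '{"dp":[[0,0,0.0005],[0,0,0.001],[0,0,0.001]],"rotation":[[0,0,0],[0,0,0],[0,0,0]]}' 0
```

```text
time: 3.2
tool_pos: [484.0, 36.7, 72.2]
tcp_rot: [3.141, 0.0, 2.857]
contact_force: [-0.4, 0.1, 0.4]
grip_width: 0.6
finger_force: 0.4
time: 3.58
tool_pos: [484.0, 36.7, 71.8]
tcp_rot: [3.141, 0.001, 2.857]
contact_force: [-3.0, 0.1, 7.9]
grip_width: 0.4
finger_force: 3.9
```

```bash
python3 -m pendant '{"dp":[[0,0,0.0005],[0,0,0.0005],[0,0,0.0005]],"rotation":[[0,0,0],[0,0,0],[0,0,0]]}' 0
python3 - <<'E'
import cv2,time
from plant import vision,get_obs
print(get_obs()["contact_force"])
E
```

```text
time: 3.95
tool_pos: [484.0, 36.7, 71.7]
tcp_rot: [3.141, 0.001, 2.857]
contact_force: [-4.7, 0.2, 12.5]
grip_width: 0.8
finger_force: 5.8
[-4.66099913  0.22725248 12.47289498]
```

It is at the bottom: z is 71.7, exactly 3.3 mm below 75, and the force rises stiffly. Letting go.

```bash
python3 -m pendant '{"dp":[[0,0,-0.02],[0,0,-0.07],[0.03,0,-0.11],[0.06,0,-0.12],[0.08,0,-0.12],[0.08,0,-0.12],[0.08,0,-0.12],[0.08,0,-0.12]],"rotation":[[0,0,0],[0,0,0],[0,0,0],[0,0,0],[0,0,0],[0,0,0],[0,0,0],[0,0,0]]}' 0
python3 -m pendant '{"dp":[[0,0,0],[0,0,0],[0,0,0],[0,0,0],[0,0,0],[0,0,0]],"rotation":[[0,0,0],[0,0,0],[0,0,0],[0,0,0],[0,0,0],[0,0,0]]}' 0
python3 - <<'E'
import cv2
from plant import vision
c=vision.capture("side");cv2.imwrite("pics/s3.png",cv2.resize(c["pixels"][110:270,220:390,::-1],None,fx=3,fy=3,interpolation=cv2.INTER_CUBIC))
E
```

```text
time: 4.95
tool_pos: [407.9, 58.9, 190.5]
tcp_rot: [3.142, -0.0, 2.856]
contact_force: [-0.8, 0.2, -0.2]
grip_width: 0.3
finger_force: 0.0
time: 5.7
tool_pos: [407.2, 59.1, 190.7]
tcp_rot: [3.141, 0.0, 2.857]
contact_force: [0.2, -0.6, -0.5]
grip_width: 0.5
finger_force: 0.0
```

View pics/s3.png

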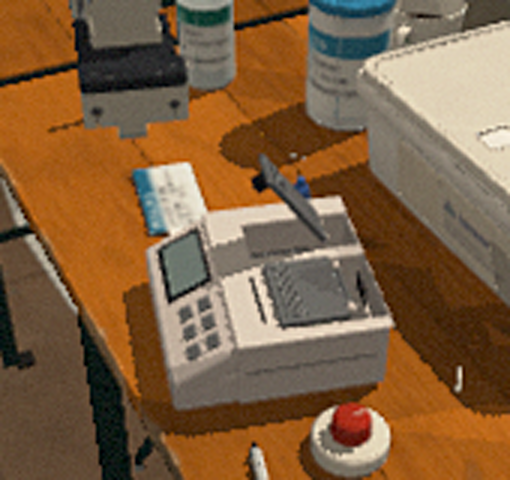

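The hatch has popped half open: free edge near (262,158) in the crop, paper hatch shut, reader unmoved. Next I lower to z≈125 in front of it and push back.

```bash
python3 -m pendant '{"dp":[[0,0,0.03],[0,0,0.06],[-0.02,0,0.066],[-0.05,0,0.066],[-0.07,0,0.066],[-0.08,0,0.066],[-0.085,0,0.066],[-0.09,0,0.066]],"rotation":[[0,0,0],[0,0,0],[0,0,0],[0,0,0],[0,0,0],[0,0,0],[0,0,0],[0,0,0]]}' 0
python3 -m pendant '{"dp":[[-0.006,0,0],[-0.012,0,0],[-0.018,0,0],[-0.024,0,0],[-0.03,0,0],[-0.036,0,0],[-0.042,0,0],[-0.048,0,0]],"rotation":[[0,0,0],[0,0,0],[0,0,0],[0,0,0],[0,0,0],[0,0,0],[0,0,0],[0,0,0]]}' 0
```

```text
time: 6.75
tool_pos: [493.1, 34.0, 124.7]
tcp_rot: [-3.142, -0.001, 2.857]
contact_force: [-0.3, 0.0, 0.3]
grip_width: 0.4
finger_force: 0.3
time: 7.75
tool_pos: [540.0, 20.2, 124.7]
tcp_rot: [3.141, 0.0, 2.857]
contact_force: [0.2, 0.6, 0.2]
grip_width: 0.4
finger_force: 0.0
```

```bash
python3 -m pendant '{"dp":[[-0.005,0,0],[-0.01,0,0],[-0.015,0,0],[-0.02,0,0],[-0.024,0,0],[-0.027,0,0],[-0.027,0,0]],"rotation":[[0,0,0],[0,0,0],[0,0,0],[0,0,0],[0,0,0],[0,0,0],[0,0,0]]}' 0
python3 - <<'E'
import cv2
from plant import vision
c=vision.capture("side");cv2.imwrite("pics/s4.png",cv2.resize(c["pixels"][110:270,220:390,::-1],None,fx=3,fy=3,interpolation=cv2.INTER_CUBIC))
E
```

```text
time: 8.62
tool_pos: [562.7, 13.5, 123.8]
tcp_rot: [-3.141, -0.007, 2.857]
contact_force: [-9.8, 2.2, 1.7]
grip_width: 0.2
finger_force: 4.8
```

View pics/s4.png

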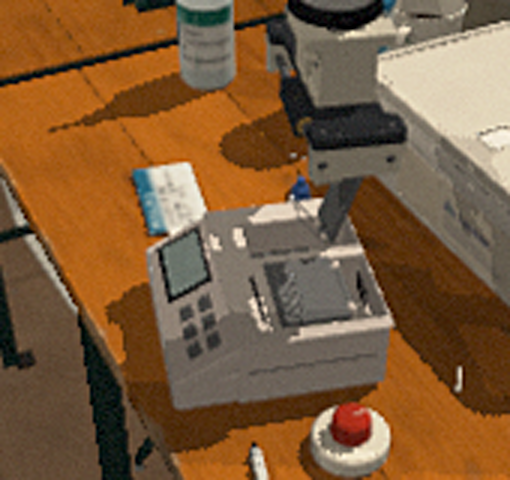

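The hatch leans back with the finger on it, and the 10 N reaction shows it is on the stop. I'll draw away and look.

```bash
python3 -m pendant '{"dp":[[0.01,0,0],[0.03,0,0],[0.07,0,0],[0.12,0,0],[0.16,0,-0.02],[0.17,0,-0.06],[0.17,0,-0.08],[0.17,0,-0.08]],"rotation":[[0,0,0],[0,0,0],[0,0,0],[0,0,0],[0,0,0],[0,0,0],[0,0,0],[0,0,0]]}' 0
python3 -m pendant '{"dp":[[0,0,0],[0,0,0],[0,0,0],[0,0,0]],"rotation":[[0,0,0],[0,0,0],[0,0,0],[0,0,0]]}' 0
python3 - <<'E'
import cv2
from plant import vision
c=vision.capture("side");cv2.imwrite("pics/s5.png",cv2.resize(c["pixels"][110:270,220:390,::-1],None,fx=3,fy=3,interpolation=cv2.INTER_CUBIC))
E
```

```text
time: 9.68
tool_pos: [403.3, 60.5, 206.1]
tcp_rot: [3.14, 0.005, 2.857]
contact_force: [0.4, 0.3, -0.1]
grip_width: 0.6
finger_force: 0.0
time: 10.18
tool_pos: [402.3, 60.5, 204.3]
tcp_rot: [-3.141, -0.001, 2.857]
contact_force: [-0.1, 0.8, 0.9]
grip_width: 0.5
finger_force: 0.0
```

View pics/s5.png

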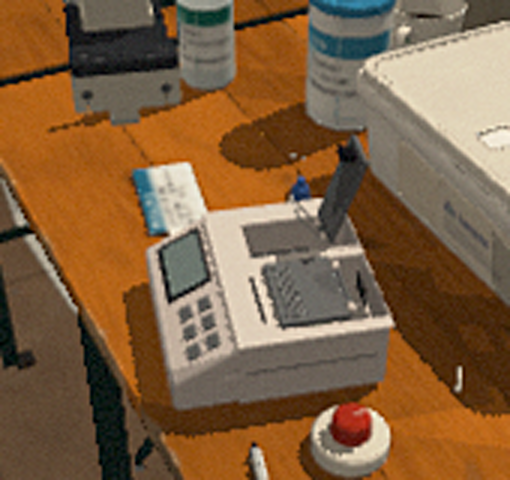

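The hatch stands open, leaning back from its hinge at (335,235) to its edge at (355,145). The paper hatch is shut, and the reader and the items in view have not moved.

```bash
python3 -c "
from plant import workorder;print(workorder.close_job())"
```

```text
the job is handed in; nothing more can be done
None
```

I handed the job in at about 10 s: the sample hatch popped, was pushed back to its rear stop and stayed open after I drew away, with the paper hatch shut and the reader and the things in view unmoved; no verdict came back.

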